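# Load the core sample block and tuck its cover under the flap

## Task

Drop the two rock cores (red and pale) into the wooden sample block, one in each well, either way round. Then take the orange cover plate by its rib, lay it flat on the block and tuck its front edge under the steel flap without lifting the flap, sliding it fully home against the stop bar, square with the block and centred on it. Finish holding it there: do not let go, keep pressing the cover flat down on the block with a light push of about 5 to 10 N, and leave the other things on the bench where they are.

Things in the scene. Friction and masses are not known exactly. Their poses are not given: they have to be found in the camera images.
- block: light wooden sample block fixed to the bench, 100 mm wide (y); origin at bench level. Flat top (deck) at z = 40 mm. x runs from the open end (-110 mm) to the end with the hinged steel flap (+90 mm). The flap lies level over the deck from x = +70 back to +23 mm with an 8 mm clear gap under it and a slightly turned-up free edge. Yaw within 0.35 rad of straight ahead
- stop (a point): foot of the dark stop bar's face, mid width, on the deck at x = +70 mm of the block, under the flap: the bar stands across the full width and carries the flap's hinge on top
- well_left (a point): centre of the mouth (on the deck, z = 40 mm) of the block's left well, at x = -25, y = +25 mm of the block: a round blind hole 32 mm across, 32 mm deep
- well_right (a point): centre of the mouth (on the deck) of the block's right well, at x = -25, y = -25 mm of the block: same size as the left one
- flap (a joint): the steel flap's hinge, rad: 0 lying down level (its rest, on a stop), positive as its free edge lifts. It is loose and light (120 g, 100 mm wide, 3 mm thick), and falls back by its own weight
- flap_edge (a point): middle of the flap's free edge, on its upper side: it moves with the flap; at rest at x = +23 mm, z = 51.5 mm of the block
- cover: stiff orange plastic plate, 130 (x) x 96 (y) x 5 mm, about 100 g, lying flat, rib up; origin at the centre of its underside. A white rib to grip, 10 mm thick (x), 60 mm long (y), stands across it at x = -35 mm, up to z = 35 mm. +x points to the front edge, the one farther from the rib, which goes under the flap. Yaw within 0.5 rad of straight ahead
- cover_front (a point): middle of the cover's front edge, on its underside (x = +65 mm of the cover)
- cover_back (a point): middle of the cover's back edge, on its underside (x = -65 mm of the cover)
- core_red: brick-red rock core, an upright cylinder 24 mm across, 30 mm tall, about 35 g, standing on the bench; origin at the centre of its underside
- core_pale: pale marbled rock core, same size: 24 mm across, 30 mm tall; origin at the centre of its underside
- eraser: a small blue-and-white eraser, 45 x 22 x 13 mm; a bystander, origin under its middle
- carton: a drink carton lying on its side, white with a red band, 90 x 50 x 41 mm; a bystander, origin under its middle
- gem_tray: a shallow green plastic tray, 50 x 90 x 14 mm; a bystander, origin under its middle
- pen: a pink pen lying along its y axis, 8 mm thick, 145 mm long; a bystander, origin under its middle
- lens: a hand lens with a black rim (62 mm wide) and a handle towards its -x, 10 mm thick, 150 mm long; a bystander, origin under its middle
There are look-alikes about, which are no part of the job. What is shaped like the block but blue is not meant.

How it is judged (in metres and radians):
On the way:
1. one core stands fully down in each well of the block, the cover not yet tucked (((horizontal distance between core_red and well_left below 0.008 m and z of each of core_red, core_pale in the frame of block below 0.012 m and angle between the z axis of each of core_red, core_pale and the z axis of block, either way round below 0.15 rad and horizontal distance between core_pale and well_right below 0.008 m) or (horizontal distance between core_red and well_right below 0.008 m and z of each of core_red, core_pale in the frame of block below 0.012 m and angle between the z axis of each of core_red, core_pale and the z axis of block, either way round below 0.15 rad and horizontal distance between core_pale and well_left below 0.008 m)) and horizontal distance between cover_front and stop above 0.05 m), for 0.2 s.
At the end, for the whole second after the job is handed in: A core fully down in each well; cover flat on the deck (3 mm), front edge under the flap within 6 mm of the stop bar, 10 mm of centred, 0.1 rad of square; flap under 0.03 rad; gripper on the cover (over 1.5 N), cover pressed on the block with over 2.5 N, at rest through the last second (((horizontal distance between core_red and well_left below 0.008 m and z of each of core_red, core_pale in the frame of block below 0.012 m and angle between the z axis of each of core_red, core_pale and the z axis of block, either way round below 0.15 rad and horizontal distance between core_pale and well_right below 0.008 m) or (horizontal distance between core_red and well_right below 0.008 m and z of each of core_red, core_pale in the frame of block below 0.012 m and angle between the z axis of each of core_red, core_pale and the z axis of block, either way round below 0.15 rad and horizontal distance between core_pale and well_left below 0.008 m)) and x of cover_front in the frame of block above 0.064 m and y of cover_front in the frame of block between -0.01 and 0.01 m and z of cover_front in the frame of block between 0.037 and 0.043 m and z of cover_back in the frame of block between 0.037 and 0.043 m and angle between the x axis of cover and the x axis of block, either way round below 0.1 rad and angle between cover's own z axis and vertical below 0.05 rad and value of joint flap below 0.03 rad and linear speed of cover below 0.02 m/s and contact force between cover and block above 2.5 N and contact force between the fingers and cover above 1.5 N); the arm keeps its last pose, push and grip.
It fails at once if the flap is lifted by more than 0.1 rad (about 5 mm at its free edge) (value of joint flap above 0.1 rad).
It fails at once if a bystander is pushed more than 30 mm from its place (distance of any of eraser, carton, gem_tray, pen, lens from where it was at the start of the episode above 0.03 m).
It also fails if it takes over 72 s, if anything falls off the work surface, if the arm or the gripper's body presses on something with over 40 N, if the wrist force passes 120 N, or if a joint passes its speed limit or range.

## Robot

A 6-joint arm with a two-finger parallel gripper is mounted at the origin on the work surface. World frame = base frame: x ahead of the robot, y to its left, z up, the work surface at z = 0. Lengths are in mm, angles in rad, forces in N, time in s.
With the tool pointing down it reaches from about 325 to 750 mm from the base axis. Payload 7.6 kg.
Tool frame: the origin (TCP) lies at the very end of the fingers, on their centre line; the grasp point (between the pads) lies 19 mm behind it (arm.tcp_to_grasp is the distance from the TCP to the grasp point, in mm); z points along the fingers, y is the line along which they close (so a half turn about z gives the same grasp; the last joint's range is limited). The gripper opens to 85 mm and grips with 20 to 120 N. Pads are 22 mm wide; open, the fingers measure 114 mm over their backs; the gripper's body (76 mm by 85 mm) begins 54 mm behind the grasp point. The pads swing forward as they close: fully open they stand 13 mm farther back than shut.
Start: joints at [-1.312, 0.052, 1.401, -0, 1.689, -0.07], TCP at [169.551, -496.888, 231.323] pointing down, gripper open.
Joint ranges: [-2.9, 2.9], [-0.91, 2.17], [0.12, 2.37], [-1.06, 4.2], [0.26, 2.73], [-2.93, 2.93]. Speed limits (rad/s): [2.57, 2.57, 3.01, 3.14, 3.14, 3.14].

## Interface

Orientations are given as a rotation vector (axis times angle).
In Python, from rig import arm gives the robot as it stands. Calls block until the motion is done:
- arm.goto(position, orientation): joint-space move of the TCP to a pose.
- arm.move_straight(position, orientation=None, max_speed=150, f_stop=None): straight line of the TCP; orientation=None keeps the orientation; max_speed is the mean speed in mm/s. With f_stop (N) it stops when the force on the tool has changed by that much, and returns True; else False.
- arm.set_joints(angles): joint-space move.
- arm.set_gripper(opening, newtons=None): finger opening in mm; newtons is the grip in N (None keeps the last); returns when the fingers have stopped.
- arm.wait(seconds).
- arm.ik(position, orientation): joint angles nearest the present ones, or None.
- arm.camera(name): name is "scene" or "top" or "wrist"; returns (picture, depth): 400x640x3 uint8, red, green, blue; 400x640 float32, mm along the optical axis (not along the pixel's ray), 0 where there is no reading.
- arm.get_calibration(name): a dict with "camera_matrix" (3x3 intrinsics, pixels), "T" (4x4, takes a point from camera to world coordinates); the wrist camera has in their place "tool_from_camera" (4x4, takes a point from camera to tool coordinates, whose origin is the TCP and whose axes are the flange's). Camera axes: x right, y down, z forward; pixel columns grow to the right and rows downward; lengths in mm; the calibration is good to about 2 mm. A picture is of the moment at which its call begins: read the wrist's pose just before it. get_calibration takes no time and is no camera call.
A pose or a line that the arm cannot do raises arm.Unreachable and nothing moves.
- arm.close_job(): hands the job in; it is judged then, once.
Readings, each from a call of its own:
- arm.current_time(): time.
- arm.current_q(): joint angles.
- arm.current_qvel(): joint speeds.
- arm.current_joint_torque(): joint torques, N m.
- arm.current_position(): TCP position.
- arm.current_orientation(): TCP orientation.
- arm.current_force(): force on the tool from outside, world axes, zero at the start.
- arm.current_torque(): the same for the moment, N m.
- arm.current_width(): finger opening in mm.
- arm.current_finger_force(): force on a finger pad.
Only numpy, scipy, OpenCV 4.12 (cv2) and the standard library are available. Lean on these libraries where they do the work, as an engineer would, in place of code of your own. Each camera call takes 0.05 s, during which the arm holds its last target. There are 200 camera calls.

## Working session

There is one attempt and no reset: what is moved stays moved. The work goes in short steps, each a Python script; the robot and the scene stay as the last script left them, time stands still between calls to the robot, and variables do not carry over. Pictures are saved under pics/ and viewed, at most 10 in all, crops included, and the job is handed in when it is done.

```bash
ls; mkdir -p pics; python3 - <<'E'
from rig import arm
import cv2,numpy as np
for n in("top","scene"):
    p,d=arm.camera(n); cv2.imwrite(f"pics/{n}0.png",p[:,:,::-1]); np.savez(f"{n}0.npz",p=p,d=d)
    c=arm.get_calibration(n); print(n,c["camera_matrix"],c["T"].round(4))
print(arm.get_calibration("wrist"),arm.current_orientation(),arm.current_time(),arm.tcp_to_grasp)
E
```

```text
pics
top [[496.73549282   0.         322.21799748]
 [  0.         496.73549282 195.25606634]
 [  0.           0.           1.        ]] [[-1.3200000e-02 -9.9650000e-01  8.2500000e-02  4.2341920e+02]
 [-9.9990000e-01  1.4000000e-02  9.1000000e-03  5.3601500e+01]
 [-1.0200000e-02 -8.2300000e-02 -9.9660000e-01  1.3142491e+03]
 [ 0.0000000e+00  0.0000000e+00  0.0000000e+00  1.0000000e+00]]
scene [[429.80602947   0.         321.08727848]
 [  0.         429.80602947 204.21731669]
 [  0.           0.           1.        ]] [[ 4.7270000e-01  5.7040000e-01 -6.7180000e-01  1.3202444e+03]
 [ 8.8120000e-01 -3.1320000e-01  3.5410000e-01 -3.6204020e+02]
 [-8.4000000e-03 -7.5930000e-01 -6.5060000e-01  8.3028350e+02]
 [ 0.0000000e+00  0.0000000e+00  0.0000000e+00  1.0000000e+00]]
{'camera_matrix': array([[275.76104996,   0.        , 320.7158088 ],
       [  0.        , 275.76104996, 196.89497024],
       [  0.        ,   0.        ,   1.        ]]), 'tool_from_camera': array([[ 6.20141941e-04, -9.52506602e-01, -3.04517305e-01,
         7.81353630e+01],
       [ 9.99999760e-01,  4.96792553e-04,  4.82545994e-04,
        -2.20808720e-01],
       [-3.08346315e-04, -3.04517531e-01,  9.52506681e-01,
        -1.42717877e+02],
       [ 0.00000000e+00,  0.00000000e+00,  0.00000000e+00,
         1.00000000e+00]])} [-3.09790913e+00 -5.13921309e-01  2.06265296e-04] 0.1 18.700000000000003
```

View pics/top0.png

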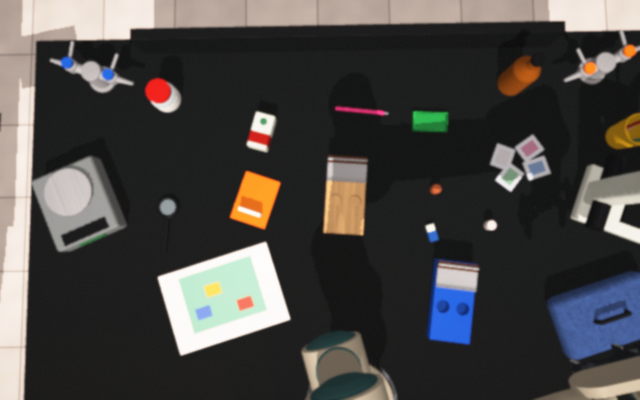

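View pics/scene0.png

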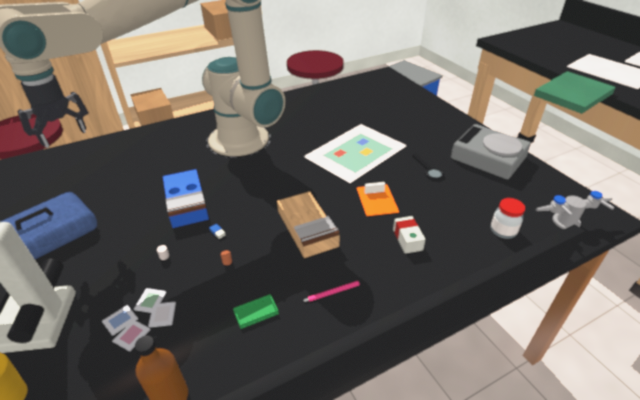

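Candidates (top view):
- **Block:** wood at (345,195) and blue at (453,302). I choose the wood one.
- **Cores:** red at (436,189) and pale at (490,225). The eraser at (432,232) and the photo cards around (520,165) are not cores.
- **Cover:** orange at (256,200) with a white rib. The poster at (225,300), the bottle at (520,75) and the carton at (262,132) are not it.

Next I'll get rough positions from the top camera, then close wrist views.

```bash
cat > h.py <<'E'
from rig import arm
import cv2,numpy as np
from scipy.spatial.transform import Rotation as R
def down(yaw): # tool z down; tool x at angle yaw in world
    c,s=np.cos(yaw),np.sin(yaw)
    return R.from_matrix(np.array([[c,s,0],[s,-c,0],[0,0,-1.]])).as_rotvec()
def shot(name):
    c=arm.get_calibration(name)
    if name=="wrist":
        T=np.eye(4);T[:3,:3]=R.from_rotvec(arm.current_orientation()).as_matrix();T[:3,3]=arm.current_position()
        T=T@c["tool_from_camera"]
    else: T=c["T"]
    p,d=arm.camera(name); return p,d,c["camera_matrix"],T
def cast(px,z,K,T):
    px=np.atleast_2d(np.asarray(px,float)); r=np.c_[(px-K[:2,2])/[K[0,0],K[1,1]],np.ones(len(px))]@T[:3,:3].T
    return T[:3,3]+r*((z-T[2,3])/r[:,2])[:,None]
def proj(P,K,T):
    q=(np.atleast_2d(P)-T[:3,3])@T[:3,:3]; return q[:,:2]/q[:,2:]*[K[0,0],K[1,1]]+K[:2,2]
def mask(p,lo,hi): 
    return cv2.inRange(cv2.cvtColor(p,cv2.COLOR_RGB2HSV),np.array(lo),np.array(hi))
def blobs(m,amin=30):
    cs=cv2.findContours(m,cv2.RETR_EXTERNAL,cv2.CHAIN_APPROX_NONE)[0]
    return sorted([c.reshape(-1,2) for c in cs if cv2.contourArea(c)>amin],key=lambda c:-cv2.contourArea(c))
E
python3 - <<'E'
from h import *
z=np.load("top0.npz");p=z["p"];c=arm.get_calibration("top");K,T=c["camera_matrix"],c["T"]
for n,px,h in[("red",(436,188.5),30),("pale",(490,225),30),("block",(345,195),40),("blockback",(344,235),40),("blockfront",(348,157),55),("coverc",(256,200),5),("rib",(250,212),35),("eraser",(432,232),13)]:
    print(n,cast(px,h,K,T).round(0))
m=mask(p,(8,150,120),(22,255,255))
for b in blobs(m)[:4]:
    print(cv2.minAreaRect(b),cast(b.mean(0),5,K,T).round(0), cast(cv2.boxPoints(cv2.minAreaRect(b)),5,K,T).round(0).tolist())
print(arm.get_calibration("top")["T"][:3,3])
E
```

```text
red [[ 543. -230.   30.]]
pale [[ 447. -365.   30.]]
block [[529.   7.  40.]]
blockback [[426.  11.  40.]]
blockfront [[625.  -2.  55.]]
coverc [[522. 241.   5.]]
rib [[489. 252.  35.]]
eraser [[ 431. -219.   13.]]
((254.82943725585938, 199.455810546875), (38.351356506347656, 51.18918991088867), 18.924644470214844) [[523. 244.   5.]] [[476.0, 314.0, 5.0], [605.0, 270.0, 5.0], [570.0, 174.0, 5.0], [442.0, 218.0, 5.0]]
((623.0, 130.0), (34.0, 32.0), 90.0) [[ 690. -748.    5.]] [[741.0, -697.0, 5.0], [740.0, -781.0, 5.0], [648.0, -775.0, 5.0], [649.0, -691.0, 5.0]]
((520.7088623046875, 79.814697265625), (24.466182708740234, 39.57539367675781), 32.47119140625) [[ 839. -471.    5.]] [[808.0, -414.0, 5.0], [899.0, -475.0, 5.0], [862.0, -529.0, 5.0], [772.0, -468.0, 5.0]]
((629.300048828125, 50.60002899169922), (12.074766159057617, 12.521980285644531), 63.43495178222656) [[ 911. -767.    5.]] [[918.0, -745.0, 5.0], [933.0, -776.0, 5.0], [903.0, -788.0, 5.0], [888.0, -757.0, 5.0]]
[ 423.41918338   53.6014922  1314.24912877]
```

```bash
python3 - <<'E'
from h import *
for n,xy,yaw in[("pale",(447,-365),0),("red",(543,-230),0),("block",(526,5),-0.065),("cover",(518,244),-0.33)]:
    arm.goto([*xy,170],down(yaw)); arm.wait(.15)
    p,d,K,T=shot("wrist"); np.savez(n+".npz",p=p,d=d,K=K,T=T); print(n,arm.current_time(),arm.current_q().round(2) if hasattr(arm.current_q(),'round') else arm.current_q())
t=[cv2.resize(np.load(n+".npz")["p"],(400,250),interpolation=cv2.INTER_AREA) for n in("pale","red","block","cover")]
cv2.imwrite("pics/mos.png",np.vstack([np.hstack(t[:2]),np.hstack(t[2:])])[:,:,::-1])
E
```

```text
pale 1.4917 [-0.75  0.22  1.33 -0.    1.58  0.82]
red 2.3917 [-0.47  0.26  1.29 -0.    1.59  1.11]
block 3.525 [-0.06  0.08  1.49 -0.    1.57  1.57]
cover 4.675 [ 0.37  0.21  1.35 -0.    1.58  2.28]
```

View pics/mos.png

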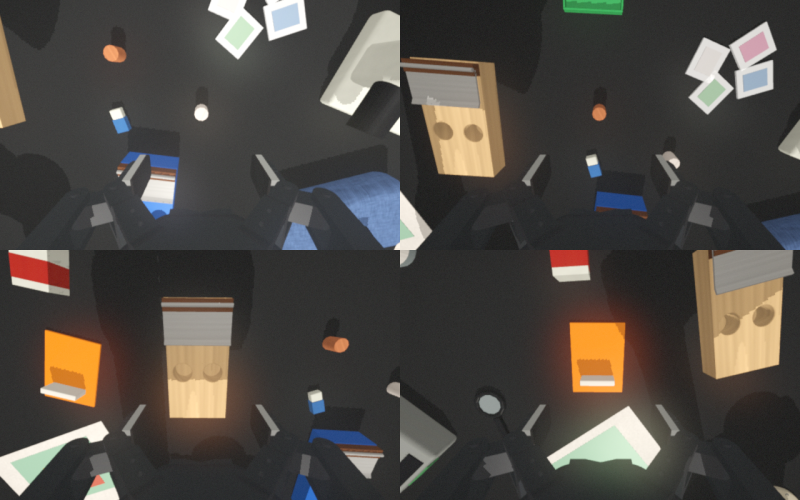

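The close views settle it: wooden block with two wells at (182,372) and (212,372) and flap at (197,322), pale core at (201,113) in its view, red at (598,112) in its view, and orange cover with white rib at (597,381). Now the precise poses.

```bash
cat >> h.py <<'E'
def cloud(d,K,T):
    v,u=np.mgrid[:d.shape[0],:d.shape[1]]; P=np.stack([(u-K[0,2])/K[0,0]*d,(v-K[1,2])/K[1,1]*d,d],-1)
    return P@T[:3,:3].T+T[:3,3]
def load(n): z=np.load(n+".npz"); return z["p"],z["d"],z["K"],z["T"]
E
python3 - <<'E'
from h import *
for n,px in(("pale",(322,180)),("red",(317,179))):
    p,d,K,T=load(n);W=cloud(d,K,T); z=W[...,2]
    m=((abs(z-30)<5)*255).astype(np.uint8); 
    for b in blobs(m,60):
        if np.hypot(*(b.mean(0)-px))<40:
            (c,r)=cv2.minEnclosingCircle(b); print(n,"depthblob",c,r,cast(c,30,K,T).round(1),len(b), np.median(z[m>0]))
    S=cv2.cvtColor(p,cv2.COLOR_RGB2HSV)[165:200,300:345]
    g=p.max(2); mm=np.zeros_like(g); roi=(slice(140,220),slice(280,360)); mm[roi]=(g[roi]>110)*255
    for b in blobs(mm,40): 
        e=cv2.fitEllipse(b); print(n,"bright",e, cast(e[0],30,K,T).round(1), np.median(z[b[:,1],b[:,0]]))
p,d,K,T=load("block");W=cloud(d,K,T);z=W[...,2]
print("block z deck",np.percentile(z[215:240,280:350],[5,50,95]), "well",z[200:204,285:297].mean(), "flap",np.median(z[110:130,280:350]))
print(p[225,320],p[190:200,290].tolist())
m=((abs(z-40)<5)*255).astype(np.uint8)
for b in blobs(m,400)[:3]:
    print("deck",cv2.minAreaRect(b),cv2.contourArea(b)); Q=cast(b,40,K,T)[:,:2].astype(np.float32); print(cv2.minAreaRect(Q),cv2.boxPoints(cv2.minAreaRect(Q)).round(1).tolist())
h=p.copy(); cv2.imwrite("pics/blk.png",cv2.resize(np.hstack([p[60:290,230:400,::-1],cv2.cvtColor(m,8)[60:290,230:400]]),None,fx=2.2,fy=2.2,interpolation=cv2.INTER_CUBIC))
p,d,K,T=load("cover");W=cloud(d,K,T);z=W[...,2]
o=mask(p,(8,150,90),(22,255,255))
b=blobs(o,400)[0]; Q=cast(b,5,K,T)[:,:2].astype(np.float32); print("cover",cv2.minAreaRect(Q),cv2.boxPoints(cv2.minAreaRect(Q)).round(1).tolist())
m=((abs(z-35)<6)*255).astype(np.uint8); m[:, 480:]=0; m[:,:200]=0
for b in blobs(m,50)[:3]: Q=cast(b,35,K,T)[:,:2].astype(np.float32); print("rib",b.mean(0),cv2.minAreaRect(Q))
E
```

```text
pale depthblob (321.6241760253906, 180.95301818847656) 11.137235641479492 [[ 451.6 -366.9   30. ]] 62 29.816740565510145
pale bright ((321.6688537597656, 179.84664916992188), (23.192970275878906, 27.676488876342773), 179.7238311767578) [[ 452.8 -366.9   30. ]] 0.4800844861282769
red depthblob (318.0762634277344, 180.97457885742188) 11.12374210357666 [[ 547.7 -228.5   30. ]] 60 29.84979744723995
red bright ((318.3809814453125, 179.85723876953125), (21.911792755126953, 26.493520736694336), 0.7673829793930054) [[ 548.9 -228.8   30. ]] 7.642737518029207
block z deck [39.01257935 40.07554675 41.12882301] well 14.909410084472464 flap 51.026693155800615
[245 211 157] [[195, 160, 115], [193, 158, 112], [194, 159, 117], [195, 159, 116], [194, 159, 114], [194, 160, 114], [195, 160, 116], [196, 160, 118], [194, 159, 114], [194, 159, 112]]
deck ((315.5, 209.5), (115.0, 101.0), 90.0) 10713.5
((498.9562683105469, 11.11770248413086), (100.00672149658203, 129.6755828857422), 85.76240539550781) [[430.6000061035156, -34.0], [559.9000244140625, -43.5], [567.2999877929688, 56.20000076293945], [438.0, 65.80000305175781]]
deck ((48.0, 33.5), (67.0, 70.0), 90.0) 3879.0
((686.3989868164062, 229.27041625976562), (56.64577865600586, 53.54530715942383), 74.28523254394531) [[653.0, 209.3000030517578], [704.5, 194.8000030517578], [719.7999877929688, 249.3000030517578], [668.2999877929688, 263.79998779296875]]
cover ((527.4786376953125, 245.48495483398438), (99.16046142578125, 132.4208984375), 70.99734497070312) [[448.70001220703125, 220.1999969482422], [573.9000244140625, 177.0], [606.2000122070312, 270.79998779296875], [481.0, 313.8999938964844]]
rib [272.25720621  28.0421286 ] ((671.322998046875, 235.87448120117188), (51.95454788208008, 23.378660202026367), 74.11149597167969)
rib [315.         211.47619048] ((495.3310241699219, 257.25421142578125), (58.39971923828125, 11.472888946533203), 70.99980163574219)
```

View pics/blk.png

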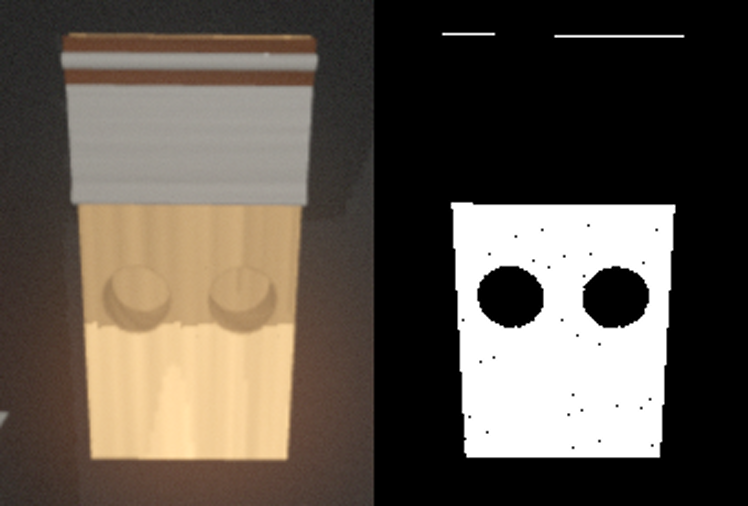

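```bash
python3 - <<'E'
from h import *
p,d,K,T=load("block");z=cloud(d,K,T)[...,2]
m=((abs(z-40)<5)*255).astype(np.uint8); m=cv2.medianBlur(m,5)
cs,h=cv2.findContours(m,cv2.RETR_CCOMP,cv2.CHAIN_APPROX_NONE)
w=[]
for c,hh in zip(cs,h[0]):
    if hh[3]>=0 and cv2.contourArea(c)>300:
        Q=cast(c.reshape(-1,2),40,K,T)[:,:2].astype(np.float32); e=cv2.fitEllipse(Q); print(e); w.append(e[0])
w=np.array(sorted(w,key=lambda a:-a[1])); dv=w[0]-w[1]; yaw=np.arctan2(-dv[0],dv[1]); ymean=-0.074
o=w.mean(0)+25*np.array([np.cos(ymean),np.sin(ymean)]); print("wells",w.round(1),"yaw",yaw,"origin",o)
L,Rr=w
o6=down(-.074)
def pick(x,y):
    arm.goto([x,y,110],o6); arm.set_gripper(55); arm.move_straight([x,y,13]); arm.set_gripper(0,30)
    print("w",arm.current_width(),arm.current_finger_force()); arm.move_straight([x,y,110],max_speed=250)
def place(x,y):
    arm.goto([x,y,110],o6); s=arm.move_straight([x,y,43],max_speed=80,f_stop=8); print("contact",s,arm.current_position(),arm.current_time())
    if s: raise SystemExit
    arm.set_gripper(50); arm.wait(.2); arm.move_straight([x,y,110],max_speed=250)
pick(451.6,-366.9); place(*L)
pick(547.7,-228.6); place(*Rr)
arm.goto([526,5,170],down(-.074)); arm.wait(.15)
p,d,K,T=shot("wrist"); np.savez("block2.npz",p=p,d=d,K=K,T=T); W=cloud(d,K,T)
for c in(L,Rr):
    q=np.hypot(W[...,0]-c[0],W[...,1]-c[1])<9; print(np.percentile(W[...,2][q],[5,50,95]).round(1))
print(arm.current_time()); cv2.imwrite("pics/blk2.png",cv2.resize(p[60:290,150:480,::-1],None,fx=2.2,fy=2.2))
E
```

```text
((518.013671875, -15.113482475280762), (31.06226921081543, 32.174957275390625), 8.826957702636719)
((521.6190185546875, 34.18659210205078), (31.100074768066406, 32.01226806640625), 155.9831085205078)
wells [[521.6  34.2]
 [518.  -15.1]] yaw -0.07300070058020248 origin [544.74792645   7.68824278]
w 22.604555596768215 29.41580504179001
contact False [522.06825034  34.20842044  43.62121036] 11.5167
w 22.815258271712306 29.44871038198471
contact False [518.446102   -15.13044867  43.6093164 ] 17.35
[ 37.3 185.  208.6]
[ 37.4 183.8 208.5]
18.9083
```

View pics/blk2.png

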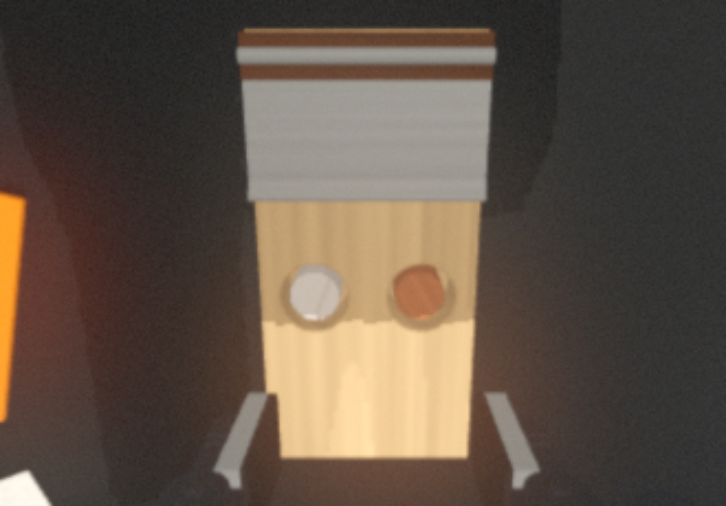

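Both cores are seated (tops at about z = 37.3): pale at (315,293), red at (418,292). Next, the cover.

```bash
cat >> h.py <<'E'
BY=-.0735; BO=np.array([544.4,7.7]); PO=down(BY+np.pi/2)
def bp(x,y): return BO+np.array([np.cos(BY)*x-np.sin(BY)*y,np.sin(BY)*x+np.cos(BY)*y])
E
python3 - <<'E'
from h import *
o=down(-.3316+np.pi/2); r=[495.3,257.3]
s=bp(-92,0); print(arm.ik([*s,120],PO))
arm.goto([*r,90],o); arm.set_gripper(50); arm.move_straight([*r,9],max_speed=100,f_stop=10); z0=arm.current_position()[2]
arm.set_gripper(0,70); print("w",arm.current_width(),arm.current_finger_force(),arm.current_position(),arm.current_force())
zp=arm.current_position()[2]
arm.move_straight([*r,120]); arm.wait(.2); print("carry",arm.current_force(),arm.current_width())
arm.goto([*s,120],PO); arm.move_straight([*s,zp+44],max_speed=100); arm.wait(.2); f0=arm.current_force(); print("f0",f0)
print(arm.move_straight([*s,zp+36],max_speed=15,f_stop=4)); arm.wait(.2); print(arm.current_position(),zp,arm.current_force(),arm.current_time())
p,d,K,T=shot("wrist"); np.savez("lay.npz",p=p,d=d,K=K,T=T); cv2.imwrite("pics/lay.png",p[:,:,::-1])
ps,ds,Ks,Ts=shot("scene"); np.savez("lays.npz",p=ps,d=ds,K=Ks,T=Ts)
E
```

```text
[-4.96436650e-02 -8.78369398e-02  1.76346892e+00 -4.44089210e-16
  1.46596068e+00  2.38563350e-02]
w 8.600116151980417 70.44938921928406 [495.66979151 257.51103517   9.67469809] [-1.47983917  0.53742903  3.8899302 ]
carry [-0.59964129  0.43429315 -0.66803144] 8.977720362924863
f0 [ 0.40627138 -0.46766998 -0.73299822]
True
[452.92661786  14.40593231  49.64721362] 9.674698092915806 [1.26881994 0.04306428 5.32142882] 25.225
```

View pics/lay.png

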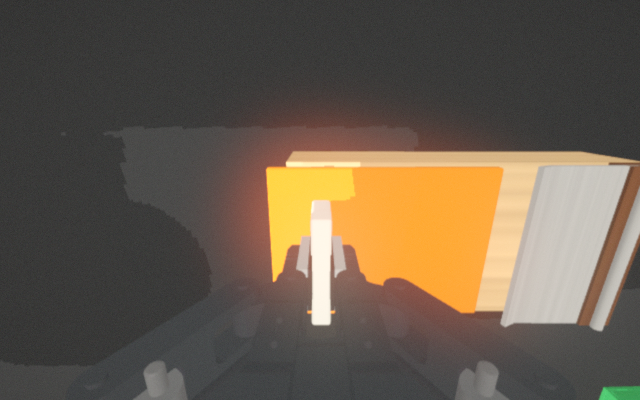

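The cover lies square on the deck, with its front edge (x ≈ 475–500) just short of the flap edge (508–540). I'll check height and centring numerically before sliding.

```bash
python3 - <<'E'
from h import *
p,d,K,T=load("lay");W=cloud(d,K,T)
def toB(P): q=np.asarray(P)[...,:2]-BO; c,s=np.cos(BY),np.sin(BY); return np.stack([q[...,0]*c+q[...,1]*s,-q[...,0]*s+q[...,1]*c],-1)
o=mask(p,(8,150,90),(22,255,255)); b=blobs(o,400)[0]
m=np.zeros_like(o); cv2.drawContours(m,[b.reshape(-1,1,2)],-1,255,-1); m=cv2.erode(m,np.ones((5,5)))>0
B=toB(W); z=W[...,2]; k=m&(abs(z-45)<5); A=np.c_[B[k],np.ones(k.sum())]; print("plane z=ax+by+c",np.linalg.lstsq(A,z[k],rcond=None)[0])
k2=(abs(z-40)<3)&(B[...,0]>10)&(B[...,0]<22)&(abs(B[...,1])<45); print("deck z",np.median(z[k2]),k2.sum())
E_=toB(cast(b,45,K,T))
l=E_[(E_[:,1]>40)&(abs(E_[:,0])<150)]; f=E_[(E_[:,0]>0)&(abs(E_[:,1])<40)]
l=l[(l[:,0]<0)&(l[:,0]>-100)]
print("left edge y",np.polyfit(l[:,0],l[:,1],1),np.median(l[:,1]),"front x",np.polyfit(f[:,1],f[:,0],1))
# deck left edge in same view
w=((abs(z-40)<2.5)&~(o>0))
for x in(14,18):
    kk=w&(abs(B[...,0]-x)<2)&(abs(B[...,1])<60); print("deck y",np.percentile(B[...,1][kk],[0.5,99.5]))
E
```

```text
plane z=ax+by+c [-6.46595586e-04 -5.86941772e-04  4.50298262e+01]
deck z 40.02752463033616 2395
left edge y [1.33970572e-02 4.83027912e+01] 48.02104508751543 front x [-4.12346502e-04  7.43569165e+00]
deck y [-48.7130478   50.12908822]
deck y [-48.63409796  50.11949357]
```

```bash
python3 - <<'E'
from h import *
zc=48.8
for x in(-88,-70,-50,-36):
    s=arm.move_straight([*bp(x,0),zc],PO,max_speed=25,f_stop=15); arm.wait(.1)
    f=arm.current_force(); print(x,s,arm.current_position().round(2),f.round(1))
    if s: break
    fz=f[2]; zc+= np.clip((fz-5)*.04,-.3,.3)
print(zc,arm.current_time())
E
```

```text
-88 True [454.78  14.32  49.66] [ 1.7 -1.   2.1]
48.8 25.6333
```

```bash
python3 - <<'E'
from h import *
def st(t): print(t,arm.current_position().round(2),arm.current_force().round(1),round(arm.current_time(),2)); return arm.current_force()
zc=49.2; x0=-89.5
for i in range(4):
    arm.move_straight([*bp(x0,0),zc],PO,max_speed=5); arm.wait(.15); f=st(zc)
    if f[2]>4: break
    zc-=.2
for x in(-84,-70):
    s=arm.move_straight([*bp(x,0),zc],PO,max_speed=20,f_stop=25); arm.wait(.1); st((x,s))
    if s: break
E
```

```text
49.2 [454.8   14.33  49.64] [-3.8  0.1  7.1] 26.08
(-84, False) [460.13  13.95  49.65] [-3.8 -0.6  8.4] 26.61
(-70, False) [473.88  12.97  49.67] [-5.8  1.  10.2] 27.56
```

```bash
python3 - <<'E'
from h import *
def st(t): print(t,arm.current_position().round(2),arm.current_force().round(1),round(arm.current_time(),2)); return arm.current_force()
zc=49.25
for x in(-62,-50,-36):
    s=arm.move_straight([*bp(x,0),zc],PO,max_speed=20,f_stop=25); arm.wait(.1); f=st((x,s))
    if s: break
    zc+=np.clip((f[2]-7)*.03,-.15,.15)
else:
    for x in np.arange(-34,-25.5,1):
        arm.move_straight([*bp(x,0),zc],PO,max_speed=15); arm.wait(.1); f=st((x,zc)); 
        zc+=np.clip((f[2]-7)*.03,-.15,.15)
        if f[0]<-14: break
p,d,K,T=shot("wrist"); np.savez("home.npz",p=p,d=d,K=K,T=T); cv2.imwrite("pics/home.png",p[:,:,::-1])
W=cloud(d,K,T); B=W[...,:2]-BO; c,s=np.cos(BY),np.sin(BY); bx=B[...,0]*c+B[...,1]*s; by=-B[...,0]*s+B[...,1]*c
k=(bx>28)&(bx<60)&(abs(by)<40)&(W[...,2]>46)&(W[...,2]<60); print("flap z",np.linalg.lstsq(np.c_[bx[k],np.ones(k.sum())],W[...,2][k],rcond=None)[0])
o=mask(p,(8,150,90),(22,255,255))>0; e=bx[o&(abs(by)<45)&(abs(W[...,2]-45)<3)]; print("cover back x",np.percentile(e,[.2,99.8])); y=by[o&(bx<0)&(abs(W[...,2]-45)<3)]; print("y max",np.percentile(y,99.8)); print(zc)
E
```

```text
(-62, False) [482.    12.37  49.65] [-4.1 -0.1  8.2] 28.21
(-50, False) [493.86  11.48  49.65] [-4.3  0.8  8.3] 29.06
(-36, False) [507.81  10.45  49.68] [-5.5  0.4  7.9] 30.01
(np.float64(-34.0), np.float64(49.34960675277581)) [509.86  10.32  49.65] [-3.6  0.6  8. ] 30.39
(np.float64(-33.0), np.float64(49.38084087421295)) [510.76  10.27  49.66] [-3.8  0.6  7.2] 30.74
(np.float64(-32.0), np.float64(49.38805224260578)) [511.74  10.18  49.66] [-4.8  0.1  8.2] 31.09
(np.float64(-31.0), np.float64(49.423204949116695)) [512.73  10.1   49.65] [-4.2  0.7  7.2] 31.44
(np.float64(-30.0), np.float64(49.42905301283775)) [513.29  10.09  49.64] [-8.3 -0.2  9. ] 31.79
(np.float64(-29.0), np.float64(49.490035156221516)) [513.29  10.07  49.66] [-12.9   0.7  13.1] 32.14
(np.float64(-28.0), np.float64(49.640035156221515)) [513.34  10.08  49.7 ] [-20.    0.3  16.2] 32.49
flap z [-4.47089450e-03  5.13144135e+01]
cover back x [-60.27433295  23.06709863]
y max 48.08519981698323
49.79003515622151
```

View pics/home.png

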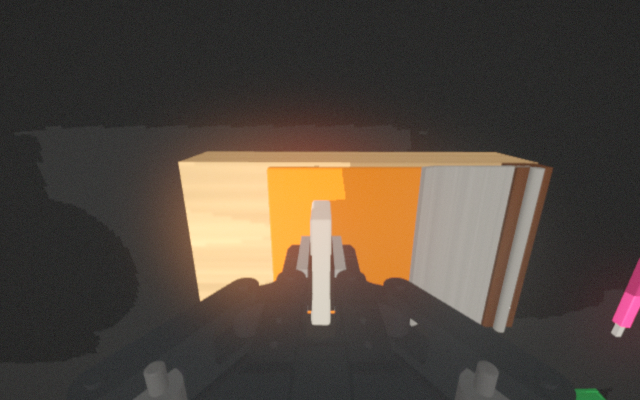

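The cover is home: its back edge is at x = -60.3, so the front is at about 69.7, hard on the stop, with the flap level. I'll relax the forward push, trim the down force and hand in.

```bash
python3 - <<'E'
from h import *
zc=49.45
for i in range(12):
    arm.move_straight([*bp(-29.8,0),zc],PO,max_speed=5); arm.wait(.4); f=np.mean([(arm.wait(.05),arm.current_force())[1] for _ in range(4)],0)
    print(round(zc,2),arm.current_position().round(2),f.round(1),arm.current_finger_force(),round(arm.current_time(),1))
    if 6<f[2]<9: break
    zc+=np.clip((f[2]-7.5)*.04,-.2,.2)
if 6<f[2]<9.5 and arm.current_position()[0]>512.3:
    arm.wait(.5); print(arm.current_force(),arm.close_job())
E
```

```text
49.45 [513.3   10.08  49.66] [-8.6  0.7 10.4] 71.3563334941864 33.6
49.57 [513.3   10.07  49.67] [-7.8  0.9  9.3] 71.31647944450378 34.5
49.64 [513.31  10.09  49.67] [-7.8  0.3  7.8] 71.30873322486877 35.4
the job is handed in; nothing more can be done
[-7.8270483   0.26627854  8.35198033] None
```

I handed the job in at about 36 s, with a core down in each well, the cover home against the stop under the level flap, and the gripper holding it down with about 8 N; the judge's verdict was not shown.

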